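Run a sample plate out over the inspection mirror and hold it

ROBOT

A 7-joint arm with a two-finger parallel gripper is mounted at the origin on a cart in front of the work surface, level with it; the furniture and walls round the work are solid. World frame = base frame: x ahead of the robot, y to its left, z up, the work surface at z = 0. Lengths are in m, angles in degrees, forces in N, time in s.
With the tool pointing down it reaches from about 0.425 to 0.875 m from the base axis. Payload 4.7 kg.
Tool frame: the origin (TCP) lies midway between the tips of the shut fingers; the grasp point (between the pads) lies 19 mm behind it; z points along the fingers, y is the direction in which the jaws open and shut (so a half turn about z gives the same grasp; the last joint's range is limited). The gripper opens to 87 mm and grips with 3 to 60 N. Pads are 19 mm wide; open, the fingers measure 117 mm over their backs; the gripper's body (75 mm by 190 mm) begins 51 mm behind the grasp point.
Start: joints at [75.464, 18.392, -4.016, 83.108, 1.295, 78.541, -3.26], TCP at [0.172, -0.627, 0.223] pointing down, gripper open.
Joint ranges: [-163.93, 163.93], [-17.29, 119.83], [-79.2, 71.16], [3.27, 140.29], [-89.18, 269.18], [5.43, 117.66], [-154.24, 154.24]. Speed limits (degrees/s): [147.25, 147.25, 180, 180, 180, 180, 180].

INTERFACE

Orientations are given as [roll, pitch, yaw] about the fixed x, y, z axes, in that order (R = Rz(yaw) Ry(pitch) Rx(roll)).
In Python, from cell import env gives the robot as it stands.
- The arm moves only by the tool apply_moves, never from a script. Its argument "targets" is a list of rows, each a list of 2 entries, a list of its own where there are three numbers: the shift along the world's x, y, z in mm, then the turn, a rotation vector about the world's x, y, z in rad. A call has 1 to 8 rows; each row is the pose to reach, as a shift and turn from the pose commanded when the call began; what a row does not reach only later rows make up. A row lasts 1/10 s, in which the tool goes at most 50 mm and 8.59 degrees, less where a joint would pass 70% of its speed; a pose out of reach is approached as far as the arm can. A call with a gripper value outside its range is refused whole. "hand" is the finger opening in mm, from 0 to 87, set as the call begins (left out, the last holds). The fingers move at their own pace and stop on an object; "squeeze" is the grip in N (left out, the last holds). Time passes only in rows, so rows that repeat a pose let the fingers close. It gives the time, the measured TCP pose, the force and the opening at its end, in the units of the state.
- env.get_obs(): the state, without advancing time (a new reading comes with each control period).
- env.read_camera(name): name is "side" or "top"; returns a dict with "image" (384x512x3 uint8, red, green, blue), "camera_matrix" (3x3 intrinsics, pixels), "camera_from_world" (4x4, takes a point from world to camera coordinates). Camera axes: x right, y down, z forward; pixel columns grow to the right and rows downward; lengths in m; the calibration is good to about 2 mm. A picture is of the moment at which its call begins. There is no depth.
- env.sign_off(): hands the job in, once; it reports no verdict.
Trained networks look in a picture, given as the dict that the camera call returned (one of the last four; its "shot" number tells which), for a name from the list of things; names that differ only in an ending like _2 or _b are one class to them, and where a whole thing is asked for, a point or a joint stands for the part that bears it (a point fixed in the world has none). Each returns a list of dicts, best first, with "conf" (0 to 1); they miss things now and then, are a little off and sometimes report something else, mostly with a low value. They report only what shows in the picture. A call takes as long as a camera call. They do not tell look-alikes from the thing itself.
- env.regions_of(picture, target): "region" (384x512 bool, what is visible of it) and "rect" ([left, top, right, bottom] in pixels, round what is visible of it).
The state is a dict: "time_s": time; "qpos": joint angles; "joint_velocities": joint speeds; "effort": joint torques, N m; "tool_pos": TCP position; "tool_rot": TCP orientation; "force": force on the tool from outside, world axes, zero at the start; "wrist_torque": the same for the moment, N m; "grip_width": finger opening in m.
Only numpy, scipy, OpenCV 4.12 (cv2) and the standard library are available. Lean on these libraries where they do the work, as an engineer would, in place of code of your own. Each camera call takes 0.05 s, during which the arm holds its last target. There are 200 camera calls.

TASK

On the inspection jig, first turn the black gauge knob until its nose points at the tooth on the index ring round it; this moves the gauge's needle. Then grip the sample plate by the upright tab at its inner end and slide it straight out along the stage, without lifting it, until its outer edge is level with the needle and the steel part on it hangs over the mirror. Leave the steel part standing where it is and the things around alone; the plate would now tip, so finish still gripping the tab, holding the plate still and flat on the stage.

Things in the scene. Friction and masses are not known exactly. Their poses are not given: they have to be found in the camera images.
- jig: Fixed jig. Origin on the worktop below the middle of the stage's outer edge; +x = outward (the way the plate is slid, to the robot's right), +y away from the gauge and the robot. Stage: flat steel top x -190..0, y -55..55 mm, 60 mm above the worktop. A mirror under 45 mm high lies past the edge. Gauge housing: grey block x -65..150, y -170..-90 mm, 45 mm high. Place and yaw vary.
- stage_edge (a point): Middle of the stage's outer upper edge, 60 mm above the worktop; axes as the jig's.
- gauge_knob (a joint): Angle of the knob, rad, range -1.3..1.0; 0 with its nose along the jig's +x, growing counter-clockwise seen from above. Starts at -1.0..-0.8, so it must be turned counter-clockwise. Light friction (0.06 N m); stays where left. Each rad moves the needle 20 mm along the jig's +x.
- knob_grip (a point): On the knob's vertical axis, 72 mm above the worktop, the height to grip (jig x 0, y -130 mm). x axis = direction of the knob's nose. Knob: black 44 mm disc, 5 mm thick, with an upright bar 40 mm long (x), 12 mm thick, from 19 mm below this point to 10 mm above it; a white line on the bar and a small nose on the disc mark the nose end.
- index_ring: Fixed steel ring, 62 mm across, 3 mm thick, round the foot of the knob, 45 mm above the worktop; origin on the knob's axis. One dark tooth 7 mm high, 4 mm wide on its rim, 26 to 44 mm from the axis along the ring's +x; its direction differs each time, -0.3 to 0.4 rad from the jig's +x.
- needle_tip (a point): Tip of the steel needle of the gauge, 64 mm above the worktop, 57 mm from the plate's centre line on the gauge side; the needle lies across the jig (along y), 2.5 mm wide at the tip. Axes as the jig's. It stands 105 mm out from the stage's edge when the knob is at 0. The plate passes beside it without touching.
- sample_plate: Loose aluminium plate 200 mm long (x), 90 mm wide, 8 mm thick, about 0.34 kg, lying on the stage; origin in the middle of its underside, +x = its outer end. At the start it overhangs by 0 to 25 mm and may lie a few degrees askew. A 26 mm sight hole 65 mm from the middle towards the outer end. An upright tab stands at the inner end.
- plate_front (a point): Middle of the plate's outer edge face, 100 mm from the plate's origin, half way up its thickness; axes as the plate's.
- plate_grip (a point): Middle of the tab, at the height to grip: 86 mm from the plate's middle towards its inner end, 26 mm above its upper face (94 mm above the worktop). The tab is 12 mm thick along the plate's x, 50 mm wide along its y, from 26 mm below this point to 14 mm above it.
- rotor: Turned steel part, 48 mm across, 37 mm high, about 0.26 kg, loose; stands over the sight hole near the plate's outer end. Origin: centre of its underside.
- petri: Petri dish 62 mm across, 15 mm high, loose bystander on the worktop; origin centre of its underside.
- vial: Screw-cap vial, 22 mm across, 54 mm high, loose bystander; origin centre of its underside.
- bronze_bushing: Flanged bronze bushing, 32 mm across, 24 mm high, loose bystander; origin centre of its underside.
Mind the look-alikes: they are no part of the job. Of the things that look like the rotor, the larger one is meant.

How it is judged:
By the outcome, as a careful person would: the job done as asked, in the order asked, and still so for the second after the job is handed in, while the arm keeps its last pose, push and grip.
It also fails if it takes over 51 s, if anything falls off the work surface, if the arm or the gripper's body presses on something with over 40 N, if the wrist force passes 120 N, or if a joint passes its speed limit or range.

## Working session

There is one attempt and no reset: what is moved stays moved. The work goes in short steps, Python scripts to look and compute and a tool call to move; the robot and the scene stay as the last step left them, time stands still between calls to the robot, and variables do not carry over. Pictures are saved under pics/ and viewed, about 8 in all and at most 12, crops included, and the job is handed in when it is done.

Besides the shell and the picture viewer there is one more tool, called after "Call:" as a command line: name --argument value ..., lists and objects as JSON in quotes. apply_moves: Moves the arm, as the interface text tells. Its arguments: {"type":"object","properties":{"targets":{"type":"array","items":{"type":"array"}},"hand":{"type":"number"},"squeeze":{"type":"number"}},"required":["targets"]}

```bash
mkdir -p pics; ls; cat > h.py <<'E'
import numpy as np, cv2
from cell import env
def px(p,P):
    c=p["camera_from_world"]@np.r_[P,1]; u=p["camera_matrix"]@c[:3]; return u[:2]/u[2]
def ray(p,uv,z):
    T=np.array(p["camera_from_world"]);K=np.array(p["camera_matrix"])
    d=T[:3,:3].T@np.linalg.solve(K,[uv[0],uv[1],1]); o=-T[:3,:3].T@T[:3,3]
    return o+d*(z-o[2])/d[2]
def save(p,n,rect=None,s=1):
    im=p["image"]
    if rect: im=im[rect[1]:rect[3],rect[0]:rect[2]]
    cv2.imwrite("pics/"+n,cv2.resize(im[:,:,::-1],None,fx=s,fy=s,interpolation=cv2.INTER_CUBIC))
E
python3 - <<'E'
from h import *
a=env.read_camera("top");b=env.read_camera("side")
cv2.imwrite("pics/a.png",np.vstack([a["image"],b["image"]])[:,:,::-1][:, :])
im=np.hstack([a["image"],b["image"]]);cv2.imwrite("pics/a.png",cv2.resize(im[:,:,::-1],(800,300)))
save(a,"top.png",None,1.5)
save(b,"side.png",None,1.5)
for n,p in(("top",a),("side",b)):
    print(n,-p["camera_from_world"][:3,:3].T@p["camera_from_world"][:3,3])
    for t in["jig","gauge_knob","index_ring","needle_tip","sample_plate","rotor","petri","vial","bronze_bushing"]:
        for r in env.regions_of(p,t)[:3]:
            ys,xs=np.nonzero(r["region"]); print(t,round(r["conf"],2),r["rect"],xs.mean().round(1),ys.mean().round(1))
print(env.get_obs())
E
```

```text
pics
top [ 0.35373266 -0.02190354  1.30984508]
jig 0.82 [174.0, 159.3, 287.1, 244.8] 244.7 205.9
gauge_knob 0.55 [226.1, 221.0, 239.2, 235.3] 231.8 224.6
index_ring 0.73 [227.3, 218.7, 240.4, 228.2] 231.5 224.6
index_ring 0.65 [222.5, 216.1, 242.1, 236.4] 233.6 229.0
needle_tip 0.39 [258.3, 207.3, 263.1, 226.5] 260.3 220.9
sample_plate 0.68 [179.2, 164.4, 245.0, 199.5] 210.0 180.7
sample_plate 0.36 [226.7, 221.7, 241.7, 228.5] 231.3 224.8
rotor 0.55 [232.6, 143.4, 243.3, 154.4] 236.3 147.3
rotor 0.49 [226.7, 177.2, 239.1, 188.1] 232.6 180.4
petri 0.51 [146.0, 231.6, 167.9, 253.4] 157.0 245.1
vial 0.63 [339.8, 199.7, 348.2, 208.5] 342.1 205.0
bronze_bushing 0.65 [345.7, 229.4, 352.3, 237.8] 348.3 234.6
side [ 0.229802   -0.72077459  0.60197301]
jig 0.86 [212.7, 152.0, 309.8, 250.6] 254.4 212.7
gauge_knob 0.8 [219.9, 179.7, 237.6, 202.9] 227.0 192.2
index_ring 0.68 [215.1, 193.5, 240.7, 207.1] 229.3 199.3
needle_tip 0.43 [233.3, 206.2, 260.3, 218.5] 241.3 211.9
needle_tip 0.28 [210.8, 149.5, 309.0, 250.5] 253.9 212.3
sample_plate 0.92 [241.1, 143.3, 290.6, 189.3] 262.1 166.9
sample_pla
[... 424 characters left out ...]
] 263.3 167.2
{'time_s': 1.0, 'qpos': array([75.46545426, 18.39347758, -4.01787286, 83.10837201,  1.29357576,
       78.54027078, -3.25870583]), 'joint_velocities': array([ 0.018965  , -0.03445198, -0.09655212,  0.13200407,  0.06294555,
       -0.00814873,  0.05552801]), 'effort': array([ 1.54994541e-04, -4.91107428e+01, -4.03120704e-01, -3.12775326e+01,
       -6.37212116e-02,  3.35404300e-02,  8.52094502e-06]), 'tool_pos': array([ 0.17198493, -0.62685115,  0.22256193]), 'tool_rot': array([1.79997059e+02, 7.62475926e-04, 1.53460536e+01]), 'force': array([-0.18808791,  0.02716911,  0.22206405]), 'wrist_torque': array([-0.00453565,  0.02626693,  0.00617734]), 'grip_width': 0.0868736824950775}
```

View pics/top.png

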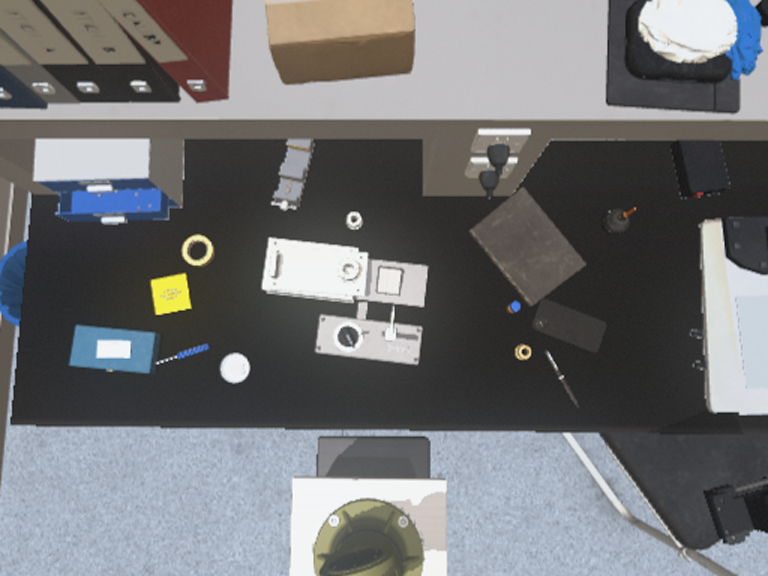

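View pics/side.png

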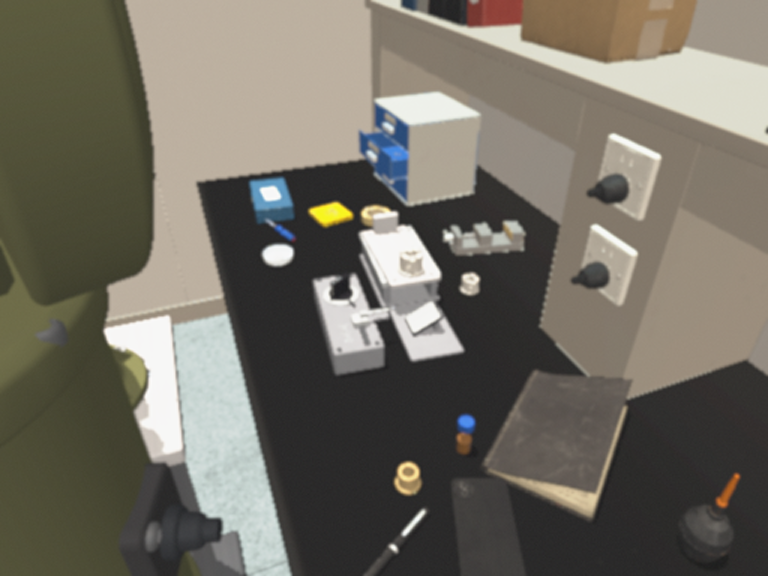

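```bash
python3 - <<'E'
from h import *
a=env.read_camera("top");b=env.read_camera("side")
import pickle;pickle.dump((a,b),open("s.pkl","wb"))
save(a,"t2.png",(170,138,295,250),5.3)
save(b,"s2.png",(200,130,325,255),4.8)
E
```

```text
(no output)
```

View pics/t2.png

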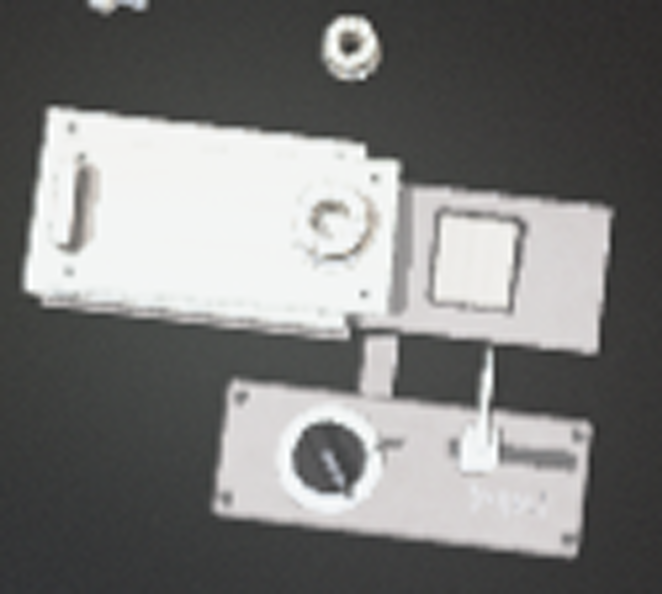

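View pics/s2.png

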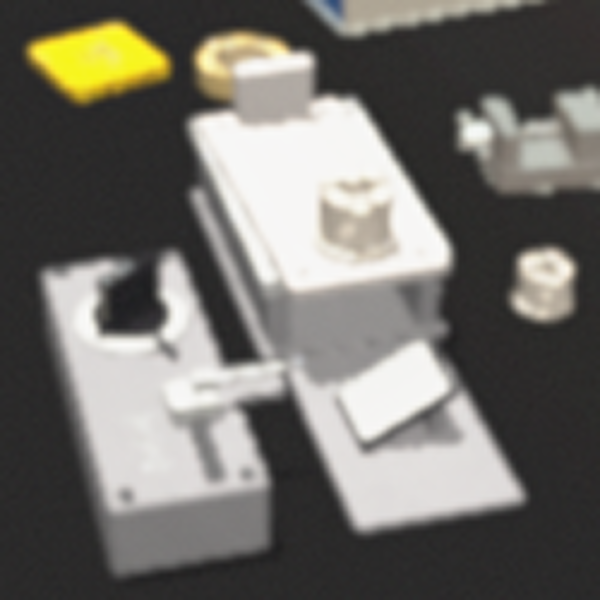

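```bash
cat > fit.py <<'E'
from h import *
import pickle
from scipy.optimize import least_squares
a,b=pickle.load(open("s.pkl","rb"))
T=lambda x,y:np.array([(x+.5)/5.3-.5+170,(y+.5)/5.3-.5+138])
S=lambda x,y:np.array([(x+.5)/4.8-.5+200,(y+.5)/4.8-.5+130])
def W(q,p): 
    c,s=np.cos(q[2]),np.sin(q[2]); return np.array([q[0]+c*p[0]-s*p[1],q[1]+s*p[0]+c*p[1],p[2]])
ob=[(a,T(*t),p) for t,p in[((232,380),(-.065,-.09,.045)),((592,425),(.15,-.09,.045)),((577,556),(.15,-.17,.045)),((215,515),(-.065,-.17,.045)),((348,338),(0,-.055,.06)),((366,146),(0,.055,.06)),((330,457),(0,-.13,.06))]]
ob+=[(b,S(*t),p) for t,p in[((42,270),(-.065,-.17,.045)),((178,249),(-.065,-.09,.045)),((271,490),(.15,-.09,.045)),((107,513),(.15,-.17,.045)),((115,578),(.15,-.17,0))]]
f=lambda q:np.concatenate([px(c,W(q,p))-o for c,o,p in ob])
r=least_squares(f,[.55,0,-1.67],loss="soft_l1");q=r.x
fa=least_squares(lambda q:np.concatenate([px(c,W(q,p))-o for c,o,p in ob if c is a]),q).x
fb=least_squares(lambda q:np.concatenate([px(c,W(q,p))-o for c,o,p in ob if c is b]),q).x
print("jig",q,"top only",fa,"side only",fb);print(f(q).reshape(-1,2).round(1).tolist())
def J(c,uv,z,q=q):
    d=ray(c,uv,z)[:2]-q[:2];cc,s=np.cos(q[2]),np.sin(q[2]);return np.array([cc*d[0]+s*d[1],-s*d[0]+cc*d[1]])*1000
if __name__=="__main__":
    for n,c,uv,z in[("ringc",a,T(330,457),.048),("toothout",a,T(402,440),.05),("toothin",a,T(380,446),.05),("line0",a,T(327,455),.08),("line1",a,T(340,472),.08),("nose",a,T(352,495),.06),
     ("toothS1",b,S(177,357),.05),("toothS0",b,S(160,343),.05),
     ("needleT",a,T(489,348),.064),("needleT2",a,T(485,430),.064),("needS",b,S(288,368),.064),
     ("pIL",a,T(50,107),.068),("pOL",a,T(400,160),.068),("pOR",a,T(386,318),.068),("pIR",a,T(23,292),.068),
     ("tabtop0",a,T(74,165),.108),("tabtop1",a,T(64,248),.108),("rotor",a,T(337,225),.1),
     ("S pIL",b,S(352,98),.068),("S pOL",b,S(450,255),.068),("S pOR",b,S(285,285),.068),("S pIR",b,S(190,122),.068),("S tab L",b,S(315,55),.108),("S tab R",b,S(234,66),.108)]:
        w=ray(c,uv,z);print(n,J(c,uv,z).round(1),(w*1000).round(1))
    print("grip knob",W(q,(0,-.13,.072)),"needle0",W(q,(.105,-.057,.064)))
E
python3 fit.py
```

```text
jig [ 0.56856591  0.03167854 -1.67764103] top only [ 0.5682581   0.03267718 -1.67639686] side only [ 0.56848978  0.0284093  -1.68362493]
[[-0.2, -0.0], [0.8, -0.5], [0.9, 0.7], [-0.3, 0.2], [-0.2, -1.4], [0.7, 0.0], [0.2, 0.3], [-0.3, -0.3], [-0.2, 0.1], [-0.0, -1.9], [0.3, -0.8], [-0.4, 0.1]]
ringc [  -1.6 -128.3] [441.2  47.   48. ]
toothout [  38.9 -113.8] [451.3   5.2  50. ]
toothin [  26.6 -118.7] [447.7  17.9  50. ]
line0 [  -1.5 -129.4] [440.1  46.9  80. ]
line1 [   7.  -138.1] [430.5  39.4  80. ]
nose [  14.4 -149.2] [418.7  33.3  60. ]
toothS1 [  45.6 -113.8] [450.5  -1.5  50. ]
toothS0 [  30.9 -119.9] [446.   13.8  50. ]
needleT [ 83.  -56.2] [503.9 -44.8  64. ]
needleT2 [  86.  -103.6] [456.4 -42.8  64. ]
needS [ 88.2 -64.6] [495.  -49.2  64. ]
pIL [-189.1   55.4] [643.8 213.8  68. ]
pOL [19.  47.1] [613.4   7.7  68. ]
pOR [ 22.  -46.2] [520.3  14.8  68. ]
pIR [-189.2  -55.3] [533.8 225.7  68. ]
tabtop0 [-162.3   15.1] [600.9 191.4 108. ]
tabtop1 [-161.2  -32.7] [553.2 195.5 108. ]
rotor [-10.5  -0.8] [568.9  42.2 100. ]
S pIL [-177.3   50.7] [637.8 202.6  68. ]
S pOL [14.9 49.2] [615.9  11.6  68. ]
S pOR [ 20.2 -47.7] [519.   16.7  68. ]
S pIR [-172.6  -57.5] [529.8 209.4  68. ]
S tab L [-165.8   22. ] [608.1 194.2 108. ]
S tab R [-164.   -30.6] [555.7 198.  108. ]
grip knob [0.43930723 0.04554194 0.072     ] needle0 [ 0.50069359 -0.06664413  0.064     ]
```

Top crop (scale 5.3, offset 170,138): the black knob is at (330,457) with its white line pointing lower right, and the tooth is at (390,443). The plate has its tab at left (70,205). There are two rotor look-alikes: the larger stands on the plate at (337,225), the smaller loose on the worktop at (350,45). The one on the plate is meant. The side crop agrees: rotor at (357,220), small one at (545,285). The knob could be confused only with the grey needle block at (480,450), and the tab is unique.

Knob is at about −0.9 rad and the tooth at about +0.34 rad. Moving towards the knob.

Call:
apply_moves --targets '[[[240, 300, 30], [0, 0, 0.3]], [[240, 300, 30], [0, 0, 0.3]], [[240, 300, 30], [0, 0, 0.3]], [[240, 300, 30], [0, 0, 0.3]], [[240, 300, 30], [0, 0, 0.3]], [[240, 300, 30], [0, 0, 0.3]], [[240, 300, 30], [0, 0, 0.3]], [[240, 300, 30], [0, 0, 0.3]]]' --hand 50 --squeeze 25

```text
time_s: 1.9
tool_pos: [0.4143, -0.3234, 0.2534]
tool_rot: [179.9, -0.1, 32.7]
force: [0.7, -0.3, -0.6]
grip_width: 0.0504
```

Call:
apply_moves --targets '[[[28, 372, -60], [0, 0, 0]], [[28, 372, -60], [0, 0, 0]], [[28, 372, -60], [0, 0, 0]], [[28, 372, -60], [0, 0, 0]], [[28, 372, -60], [0, 0, 0]], [[28, 372, -60], [0, 0, 0]], [[28, 372, -60], [0, 0, 0]], [[28, 372, -60], [0, 0, 0]]]'

```text
time_s: 2.7
tool_pos: [0.4395, 0.0496, 0.1926]
tool_rot: [180.0, -0.0, 32.8]
force: [0.5, -0.4, -0.7]
grip_width: 0.0498
```

Call:
apply_moves --targets '[[[0, 0, 0], [0, 0, 0]], [[0, 0, 0], [0, 0, 0]]]'

```text
time_s: 2.9
tool_pos: [0.4399, 0.0452, 0.1927]
tool_rot: [180.0, 0.0, 32.6]
force: [-0.3, -0.3, -0.7]
grip_width: 0.0501
```

```bash
python3 - <<'E'
from h import *
b=env.read_camera("side");o=env.get_obs();print(o["tool_pos"],o["tool_rot"])
save(b,"s3.png",(190,90,325,225),4.4)
a=env.read_camera("top")
for n,p in(("top",a),("side",b)):print(n,px(p,o["tool_pos"]),px(p,[.440,.0455,.072]))
E
```

```text
[0.44005723 0.04419139 0.19273235] [1.79953222e+02 1.47590967e-02 3.24910782e+01]
top [230.03363148 220.54155769] [231.91023024 223.66239508]
side [224.5328529  146.70464431] [226.65014454 188.00442511]
```

View pics/s3.png

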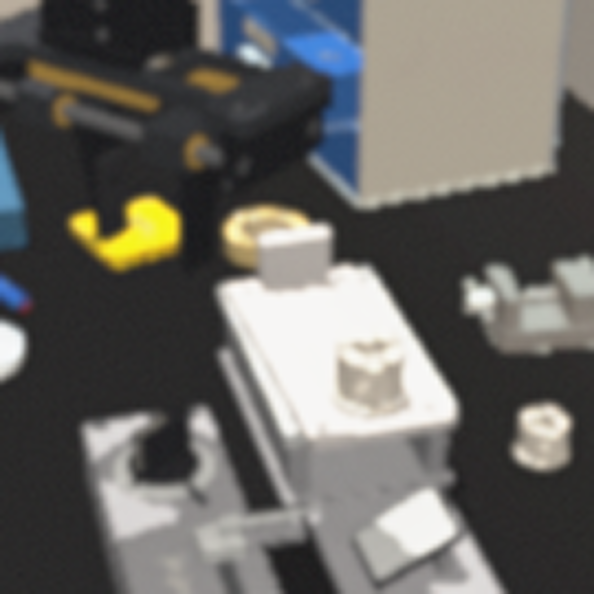

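The gripper hangs over the knob (fingers near crop (105–205,200), knob at (170,440)), with jaws across its bar. Descending.

Call:
apply_moves --targets '[[[-1, 1, -45], [0, 0, 0]], [[-1, 1, -90], [0, 0, 0]], [[-1, 1, -120], [0, 0, 0]], [[-1, 1, -136], [0, 0, 0]], [[-1, 1, -136], [0, 0, 0]], [[-1, 1, -136], [0, 0, 0]]]'

```text
time_s: 3.6
tool_pos: [0.4393, 0.0452, 0.057]
tool_rot: [-180.0, -0.0, 32.4]
force: [0.8, 0.1, -0.3]
grip_width: 0.05
```

Call:
apply_moves --targets '[[[0, 0, 0], [0, 0, 0]], [[0, 0, 0], [0, 0, 0]], [[0, 0, 0], [0, 0, 0]], [[0, 0, 0], [0, 0, 0]], [[0, 0, 0], [0, 0, 0]], [[0, 0, 0], [0, 0, 0]]]' --hand 0 --squeeze 15

```text
time_s: 4.2
tool_pos: [0.4398, 0.0451, 0.0569]
tool_rot: [179.9, -0.0, 32.5]
force: [2.5, -1.3, 1.2]
grip_width: 0.0119
```

```bash
python3 -c "
from h import *
print({k:np.round(env.get_obs()[k],4) for k in ['time_s','tool_pos','tool_rot','force','wrist_torque','grip_width','qpos']})"
```

```text
{'time_s': np.float64(4.2), 'tool_pos': array([0.4398, 0.0451, 0.0569]), 'tool_rot': array([ 1.798675e+02, -4.650000e-02,  3.251880e+01]), 'force': array([ 2.5139, -1.2762,  1.1501]), 'wrist_torque': array([-0.38  , -0.6142, -0.0354]), 'grip_width': np.float64(0.0119), 'qpos': array([ 36.7272,   5.0791, -47.0744, 120.9301,   4.6334,  55.5999,
       -70.3315])}
```

Call:
apply_moves --targets '[[[0, 0, 0], [0, 0, 0.12]], [[0, 0, 0], [0, 0, 0.24]], [[0, 0, 0], [0, 0, 0.36]], [[0, 0, 0], [0, 0, 0.48]], [[0, 0, 0], [0, 0, 0.6]], [[0, 0, 0], [0, 0, 0.72]], [[0, 0, 0], [0, 0, 0.84]], [[0, 0, 0], [0, 0, 0.96]]]'

```text
time_s: 5.0
tool_pos: [0.4392, 0.0456, 0.0568]
tool_rot: [180.0, 0.0, 87.8]
force: [-0.3, -1.4, 2.7]
grip_width: 0.0121
```

Call:
apply_moves --targets '[[[0, 0, 0], [0, 0, 0.1]], [[0, 0, 0], [0, 0, 0.2]], [[0, 0, 0], [0, 0, 0.277]], [[0, 0, 0], [0, 0, 0.277]], [[0, 0, 0], [0, 0, 0.277]]]'

```text
time_s: 5.5
tool_pos: [0.4389, 0.0457, 0.0568]
tool_rot: [-180.0, 0.0, 103.3]
force: [-0.8, -3.0, 5.6]
grip_width: 0.012
```

```bash
python3 - <<'E'
from h import *
print({k:np.round(env.get_obs()[k],4) for k in ['time_s','tool_pos','tool_rot','force','wrist_torque','grip_width']})
a=env.read_camera("top");b=env.read_camera("side")
im=np.hstack([cv2.resize(a["image"][185:250,205:290],None,fx=4.5,fy=4.5,interpolation=2),cv2.resize(b["image"][160:225,200:285],None,fx=4.5,fy=4.5,interpolation=2)])
cv2.imwrite("pics/k.png",im[:,:,::-1])
E
```

```text
{'time_s': np.float64(5.5), 'tool_pos': array([0.4389, 0.0457, 0.0568]), 'tool_rot': array([-1.799702e+02,  4.550000e-02,  1.032998e+02]), 'force': array([-0.8461, -2.9965,  5.5952]), 'wrist_torque': array([-0.586 ,  0.2377,  0.0095]), 'grip_width': np.float64(0.012)}
```

View pics/k.png

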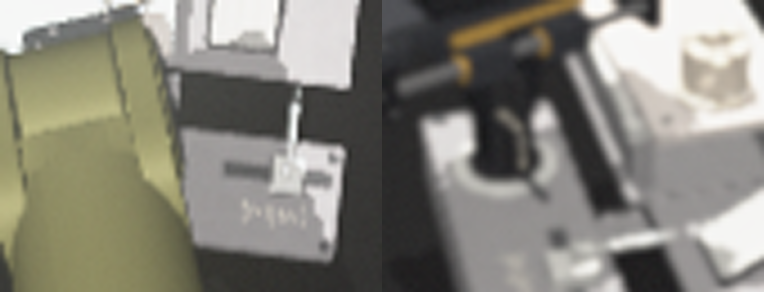

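Nose and tooth look aligned in the side crop (tooth at (540,190), directly beyond the nose), and the needle has moved out. Releasing and rising.

Call:
apply_moves --targets '[[[0, 0, 0], [0, 0, 0]], [[0, 0, 0], [0, 0, 0]], [[0, 0, 0], [0, 0, 0]], [[0, 0, 30], [0, 0, 0]], [[0, 0, 75], [0, 0, 0]], [[0, 0, 120], [0, 0, 0]], [[0, 0, 120], [0, 0, 0]]]' --hand 45

```text
time_s: 6.3
tool_pos: [0.443, 0.0468, 0.1821]
tool_rot: [179.4, 0.2, 103.4]
force: [1.3, 0.3, 0.1]
grip_width: 0.045
```

Call:
apply_moves --targets '[[[30, 60, 0], [0, 0, 0.14]], [[60, 90, 0], [0, 0, 0.28]], [[100, 120, 0], [0, 0, 0.42]], [[141, 151, 0], [0, 0, 0.56]], [[141, 151, 0], [0, 0, 0.7]], [[141, 151, 0], [0, 0, 0.84]], [[141, 151, 0], [0, 0, 0.98]], [[141, 151, 0], [0, 0, 1.12]]]'

```text
time_s: 7.1
tool_pos: [0.5796, 0.1978, 0.1754]
tool_rot: [180.0, -0.1, 167.9]
force: [-0.0, -1.1, 0.9]
grip_width: 0.0449
```

Call:
apply_moves --targets '[[[0, 0, 0], [0, 0, 0.14]], [[0, 0, 0], [0, 0, 0.14]], [[0, 0, 0], [0, 0, 0.14]]]'

```text
time_s: 7.4
tool_pos: [0.5797, 0.1972, 0.1759]
tool_rot: [180.0, -0.1, 175.4]
force: [0.2, -0.4, -0.5]
grip_width: 0.0449
```

```bash
python3 - <<'E'
from h import *
print({k:np.round(env.get_obs()[k],4) for k in ['time_s','tool_pos','tool_rot','qpos','force']})
a=env.read_camera("top");b=env.read_camera("side")
import pickle;pickle.dump((a,b),open("s4.pkl","wb"))
im=np.hstack([cv2.resize(a["image"][135:235,190:270],None,fx=5,fy=5,interpolation=2),cv2.resize(b["image"][130:230,205:285],None,fx=5,fy=5,interpolation=2)])
cv2.imwrite("pics/k2.png",im[:,:,::-1])
E
```

```text
{'time_s': np.float64(7.4), 'tool_pos': array([0.5797, 0.1972, 0.1759]), 'tool_rot': array([ 1.799709e+02, -6.100000e-02,  1.754104e+02]), 'qpos': array([ 28.851 ,  29.9665, -67.0108,  90.6667,  27.9569,  78.1834,
        44.1357]), 'force': array([ 0.1662, -0.385 , -0.5115])}
```

View pics/k2.png

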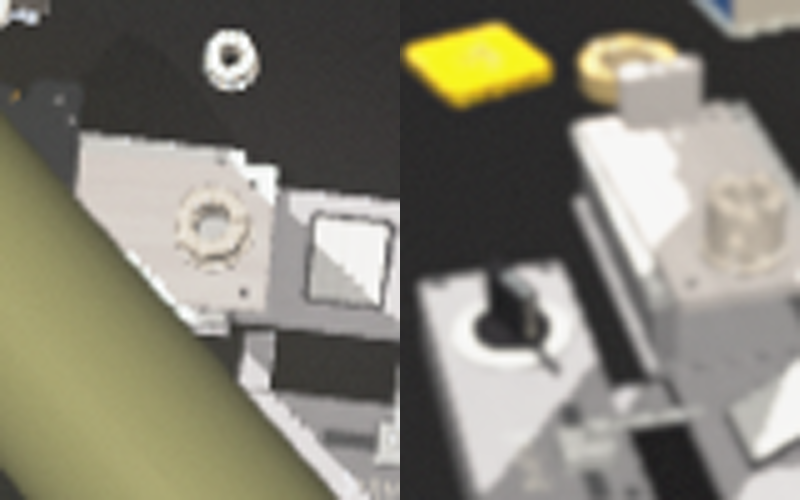

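```bash
python3 - <<'E'
from h import *
import pickle
from fit import W,q
a0,_=pickle.load(open("s.pkl","rb"));a,b=pickle.load(open("s4.pkl","rb"))
def pan(p,r,draw):
    s=12;im=cv2.resize(p["image"][r[1]:r[3],r[0]:r[2]],None,fx=s,fy=s,interpolation=2)[:,:,::-1].copy()
    t=lambda P:tuple(int(v) for v in (px(p,P)-[r[0],r[1]]+.5)*s)
    if draw:
        for z,rr in((.048,.031),(.053,.022)):
            cv2.polylines(im,[np.array([t(W(q,(rr*np.cos(k),-.13+rr*np.sin(k),z))) for k in np.linspace(0,6.28,60)])],1,(255,200,0),1)
        for th,c in((.24,(0,0,255)),(.34,(0,255,0)),(.44,(255,0,255))):
            cv2.line(im,t(W(q,(.026*np.cos(th),-.13+.026*np.sin(th),.052))),t(W(q,(.044*np.cos(th),-.13+.044*np.sin(th),.052))),c,1)
            cv2.line(im,t(W(q,(0,-.13,.082))),t(W(q,(.02*np.cos(th),-.13+.02*np.sin(th),.082))),c,1)
    return im
r=(213,178,243,210);R=(219,212,249,236)
im=np.vstack([np.hstack([pan(b,r,0),pan(b,r,1)])])
im2=np.hstack([pan(a0,R,0),pan(a0,R,1)])
im=np.vstack([im,im2]);cv2.imwrite("pics/o.png",cv2.resize(im,None,fx=.88,fy=.88,interpolation=cv2.INTER_AREA));print(im.shape)
E
```

```text
jig [ 0.56856591  0.03167854 -1.67764103] top only [ 0.5682581   0.03267718 -1.67639686] side only [ 0.56848978  0.0284093  -1.68362493]
[[-0.2, -0.0], [0.8, -0.5], [0.9, 0.7], [-0.3, 0.2], [-0.2, -1.4], [0.7, 0.0], [0.2, 0.3], [-0.3, -0.3], [-0.2, 0.1], [-0.0, -1.9], [0.3, -0.8], [-0.4, 0.1]]
(672, 720, 3)
```

View pics/o.png

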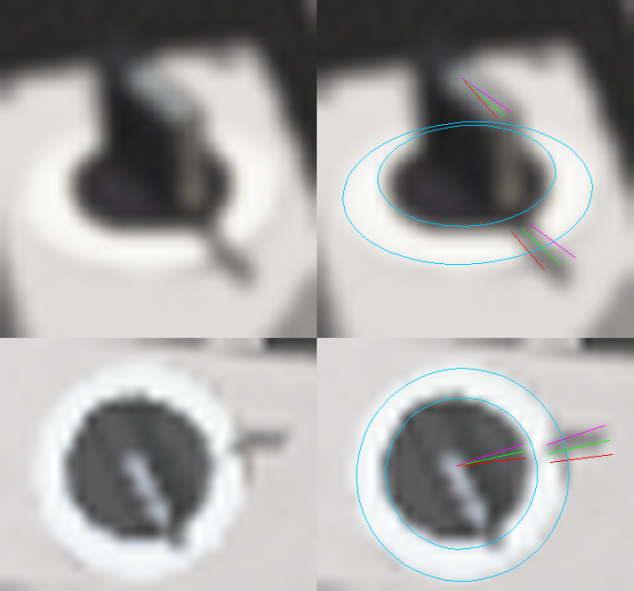

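```bash
python3 - <<'E' | tail -8
from h import *
import pickle
from fit import W,q
from scipy.optimize import least_squares
from scipy.ndimage import map_coordinates as mc
A,B=pickle.load(open("s.pkl","rb"));a,b=pickle.load(open("s4.pkl","rb"))
for nm,p in(("top0",A),("side0",B),("side4",b)):
    g=p["image"].astype(float).mean(2)
    def samp(c,r,th,z):
        P=[px(p,[c[0]+r*np.cos(t),c[1]+r*np.sin(t),z]) for t in th];P=np.array(P);return mc(g,[P[:,1],P[:,0]],order=3)
    c0=W(q,(0,-.13,0))[:2];th=np.linspace(0,2*np.pi,72,endpoint=False)
    # ring centre: maximise brightness in annulus minus outside
    best=max(((sum(samp(c0+[dx,dy],r,th,.048).mean() for r in(.025,.027,.029))-3*samp(c0+[dx,dy],.034,th,.048).mean(),dx,dy) for dx in np.arange(-.006,.0061,.001) for dy in np.arange(-.006,.0061,.001)))
    c=c0+best[1:]
    d=np.linspace(-.3,1,131)
    prof=sum(samp(c,r,q[2]+d,.05) for r in np.arange(.034,.043,.002))
    w=np.clip(np.median(prof)-prof-0.3*(np.median(prof)-prof.min()),0,None)
    print(nm,"centre off mm",np.array(best[1:])*1000,"tooth min",d[prof.argmin()].round(3),"centroid",(w@d/w.sum()).round(3), "world deg",np.degrees(q[2]+w@d/w.sum()).round(1))
E
```

```text
jig [ 0.56856591  0.03167854 -1.67764103] top only [ 0.5682581   0.03267718 -1.67639686] side only [ 0.56848978  0.0284093  -1.68362493]
[[-0.2, -0.0], [0.8, -0.5], [0.9, 0.7], [-0.3, 0.2], [-0.2, -1.4], [0.7, 0.0], [0.2, 0.3], [-0.3, -0.3], [-0.2, 0.1], [-0.0, -1.9], [0.3, -0.8], [-0.4, 0.1]]
top0 centre off mm [1. 3.] tooth min 0.35 centroid 0.348 world deg -76.2
side0 centre off mm [ 0. -1.] tooth min 0.33 centroid 0.331 world deg -77.1
side4 centre off mm [0. 0.] tooth min 0.33 centroid 0.328 world deg -77.3
```

Tooth measures 0.33–0.35 rad (world −76.2 to −77.3°), and the knob was left at world −76.7°, so it is set. Lowering onto the tab.

Call:
apply_moves --targets '[[[0, 0, -40], [0, 0, 0]], [[0, 0, -75], [0, 0, 0]], [[0, 0, -100], [0, 0, 0]], [[0, 0, -100], [0, 0, 0]], [[0, 0, -100], [0, 0, 0]]]'

```text
time_s: 8.0
tool_pos: [0.5801, 0.1974, 0.0772]
tool_rot: [180.0, 0.0, 175.6]
force: [0.7, -0.2, 0.1]
grip_width: 0.0448
```

Call:
apply_moves --targets '[[[0, 0, 0], [0, 0, 0]], [[0, 0, 0], [0, 0, 0]], [[0, 0, 0], [0, 0, 0]], [[0, 0, 0], [0, 0, 0]], [[0, 0, 0], [0, 0, 0]], [[0, 0, 0], [0, 0, 0]]]' --hand 0 --squeeze 25

```text
time_s: 8.6
tool_pos: [0.5804, 0.1951, 0.077]
tool_rot: [-179.8, 0.0, 175.5]
force: [-1.6, -5.2, 4.6]
grip_width: 0.0117
```

```bash
python3 - <<'E'
from h import *
print({k:np.round(env.get_obs()[k],4) for k in ['time_s','tool_pos','tool_rot','qpos','force','wrist_torque','grip_width']})
E
```

```text
{'time_s': np.float64(8.6), 'tool_pos': array([0.5804, 0.1951, 0.077 ]), 'tool_rot': array([-1.798086e+02,  1.300000e-02,  1.755299e+02]), 'qpos': array([ 26.198 ,  34.9356, -62.6918,  96.5563,  33.1146,  69.3667,
        40.9263]), 'force': array([-1.6117, -5.2433,  4.5901]), 'wrist_torque': array([-0.9768,  0.2021,  0.0466]), 'grip_width': np.float64(0.0117)}
```

Call:
apply_moves --targets '[[[0, 0, -1], [0, 0, 0]], [[0, -2, -2], [0, 0, 0]], [[0, -6, -3], [0, 0, -0.004]], [[0, -11, -3], [0, 0, -0.008]], [[-1, -17, -3], [0, 0, -0.012]], [[-1, -23, -3], [0, 0, -0.016]], [[-1, -28, -3], [0, 0, -0.02]], [[-1, -32, -3], [0, 0, -0.024]]]' --squeeze 55

```text
time_s: 9.4
tool_pos: [0.5804, 0.1714, 0.0769]
tool_rot: [179.4, 0.3, 174.4]
force: [0.9, 8.6, 9.8]
grip_width: 0.0114
```

Call:
apply_moves --targets '[[[0, -5, 0], [0, 0, -0.004]], [[0, -11, 0], [0, 0, -0.004]], [[-1, -17, 0], [0, 0, -0.004]], [[-1, -23, -1], [0, 0, -0.004]], [[-1, -29, -1], [0, 0, -0.004]], [[-2, -34, -1], [0, 0, -0.004]], [[-2, -38, -1], [0, 0, -0.004]], [[-2, -40, -1], [0, 0, -0.004]]]'

```text
time_s: 10.2
tool_pos: [0.5791, 0.1329, 0.0769]
tool_rot: [179.3, 0.4, 174.2]
force: [0.6, 10.9, 13.1]
grip_width: 0.0115
```

Call:
apply_moves --targets '[[[0, -2, 0], [0, 0, 0]], [[0, -4, 0], [0, 0, 0]], [[0, -5, 0], [0, 0, 0]], [[0, -5, 0], [0, 0, 0]]]'

```text
time_s: 10.6
tool_pos: [0.5791, 0.1282, 0.0769]
tool_rot: [179.3, 0.4, 174.2]
force: [0.5, 10.1, 13.8]
grip_width: 0.0115
```

```bash
python3 - <<'E'
from h import *
print({k:np.round(env.get_obs()[k],4) for k in ['time_s','tool_pos','tool_rot','qpos','force','wrist_torque','grip_width']})
a=env.read_camera("top");b=env.read_camera("side")
import pickle;pickle.dump((a,b),open("s5.pkl","wb"))
im=np.hstack([cv2.resize(a["image"][150:225,210:275],None,fx=6,fy=6,interpolation=2),cv2.resize(b["image"][145:220,225:290],None,fx=6,fy=6,interpolation=2)])
cv2.imwrite("pics/p5.png",im[:,:,::-1])
E
```

```text
{'time_s': np.float64(10.6), 'tool_pos': array([0.5791, 0.1282, 0.0769]), 'tool_rot': array([179.3475,   0.3581, 174.2226]), 'qpos': array([ 35.3152,  32.5761, -64.1457,  99.8958,  31.2834,  67.1973,
        46.5414]), 'force': array([ 0.5105, 10.1428, 13.7863]), 'wrist_torque': array([ 1.7417,  0.1758, -0.094 ]), 'grip_width': np.float64(0.0115)}
```

View pics/p5.png

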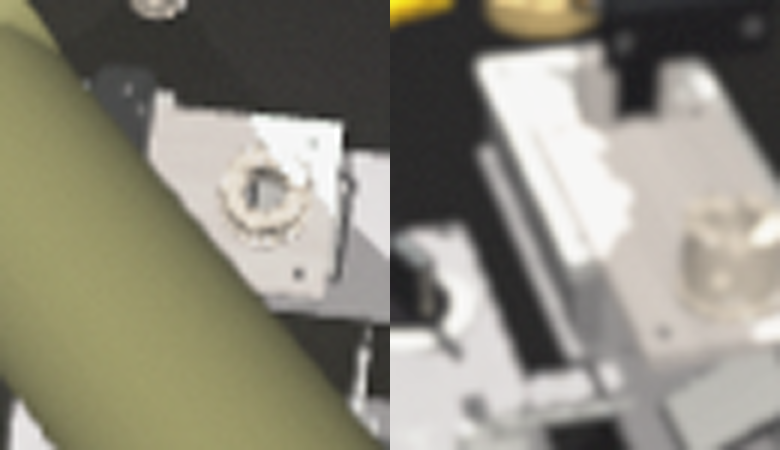

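```bash
cat > m.py <<'E'
import sys
from fit import *
def rep(n,c,pts,off,s):
    r={}
    for k,(x,y,z) in pts.items():
        r[k]=J(c,np.array([(x+.5)/s-.5+off[0],(y+.5)/s-.5+off[1]]),z);print(n,k,r[k].round(1))
E
python3 - <<'E' | tail -9
from m import *
a,b=pickle.load(open("s5.pkl","rb"))
rep("top",a,{"FL":(342,122,.068),"FR":(323,297,.068),"needle_tip":(369,330,.064),"needle_in":(362,400,.064)},(210,150),6)
rep("side",b,{"FR":(645-390,355,.068),"ntipO":(622-390,383,.064),"ntipI":(612-390,365,.064),"tooth":(460-390,355,.05)},(225,145),6)
# needle profile in the top picture, along jig x at several y
g=a["image"].astype(float).mean(2)
from scipy.ndimage import map_coordinates as mc
for y in(-.062,-.067,-.072,-.08):
    xs=np.arange(.09,.13,.0005);P=np.array([px(a,W(q,(x,y,.064))) for x in xs]);v=mc(g,[P[:,1],P[:,0]],order=1);w=np.clip(v-np.median(v)-15,0,None)
    print(y,(w@xs/w.sum()*1000).round(1),v.max().round(),np.median(v).round())
E
```

```text
top needle_in [111.8 -93. ]
side FR [ 88.1 -45.5]
side ntipO [ 99.  -58.3]
side ntipI [ 86.1 -58.9]
side tooth [  44.5 -114.2]
-0.062 110.9 97.0 54.0
-0.067 109.9 143.0 53.0
-0.072 109.9 197.0 53.0
-0.08 109.8 190.0 54.0
```

```bash
python3 - <<'E' | tail -n +3
from m import *
from scipy.ndimage import map_coordinates as mc
a,b=pickle.load(open("s5.pkl","rb"))
rep("top",a,{"FL":(342,122,.068),"FR":(323,297,.068),"needle_tip":(369,330,.064)},(210,150),6)
for n,c in(("top",a),("side",b)):
  g=c["image"].astype(float).mean(2)
  for y in(.03,-.03,-.04,-.06,-.066,-.072):
    z=.068 if y>-.05 else .064
    xs=np.arange(.07,.13,.002);P=np.array([px(c,W(q,(x,y,z))) for x in xs]);print(n,y,mc(g,[P[:,1],P[:,0]],order=1).round().astype(int).tolist())
print("x from 70 step 2")
im=b["image"][185:225,240:295];cv2.imwrite("pics/p6.png",cv2.resize(im,None,fx=12,fy=12,interpolation=2)[:,:,::-1])
E
```

```text
top FL [85.8 48. ]
top FR [ 86.2 -43.4]
top needle_tip [111.4 -57. ]
top 0.03 [246, 245, 245, 246, 246, 246, 246, 240, 230, 172, 148, 164, 198, 222, 222, 220, 215, 204, 202, 203, 203, 201, 199, 202, 208, 215, 219, 223, 222, 223]
top -0.03 [187, 175, 183, 200, 213, 213, 212, 207, 192, 173, 149, 107, 122, 158, 157, 157, 156, 158, 159, 159, 158, 158, 158, 157, 156, 156, 156, 159, 168, 194]
top -0.04 [206, 207, 206, 205, 205, 208, 209, 206, 187, 164, 160, 159, 159, 159, 159, 159, 158, 158, 159, 159, 159, 159, 159, 159, 157, 157, 157, 157, 157, 157]
top -0.06 [62, 57, 54, 55, 55, 55, 54, 53, 54, 54, 54, 55, 55, 54, 54, 54, 53, 53, 57, 71, 92, 99, 63, 53, 52, 53, 54, 53, 50, 49]
top -0.066 [86, 80, 69, 60, 55, 53, 53, 53, 54, 54, 55, 55, 54, 54, 53, 53, 52, 59, 72, 106, 118, 101, 72, 52, 51, 51, 51, 51, 51, 50]
top -0.072 [96, 93, 90, 85, 77, 69, 60, 57, 54, 52, 53, 53, 54, 53, 53, 52, 51, 59, 96, 150, 197, 142, 91, 52, 52, 52, 52, 51, 51, 52]
side 0.03 [246, 246, 245, 245, 245, 245, 246, 245, 243, 238, 221, 202, 177, 154, 131, 109, 86, 62, 45, 37, 33, 32, 32, 33, 33, 32, 33, 34, 36, 38]
side -0.03 [190, 186, 186, 187, 194, 198, 198, 198, 194, 189, 183, 177, 172, 167, 162, 156, 151, 150, 150, 158, 167, 174, 181, 183, 184, 184, 185, 185, 185, 185]
side -0.04 [196, 194, 193, 195, 196, 195, 196, 194, 192, 186, 180, 174, 169, 165, 161, 158, 154, 150, 147, 146, 147, 150, 158, 167, 175, 182, 184, 185, 185, 185]
side -0.06 [138, 141, 144, 147, 150, 154, 166, 179, 192, 202, 207, 211, 211, 206, 196, 183, 170, 161, 157, 160, 163, 165, 163, 158, 154, 152, 151, 150, 151, 151]
side -0.066 [142, 143, 142, 136, 130, 129, 131, 137, 145, 151, 159, 165, 168, 167, 161, 157, 153, 149, 151, 152, 161, 164, 155, 145, 129, 117, 112, 110, 110, 111]
side -0.072 [179, 182, 167, 154, 142, 131, 135, 145, 158, 175, 188, 194, 196, 195, 194, 185, 173, 162, 156, 163, 174, 171, 168, 142, 115, 85, 57, 45, 35, 33]
x from 70 step 2
```

View pics/p6.png

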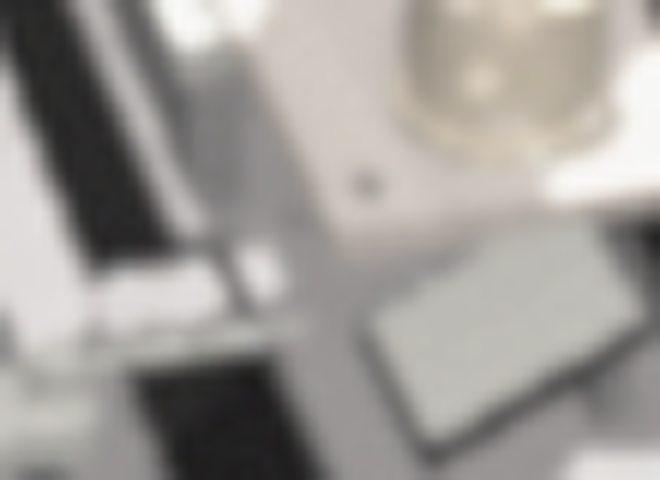

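Call:
apply_moves --targets '[[[0, -3, 0], [0, 0, 0]], [[0, -7, 0], [0, 0, 0]], [[-1, -12, 0], [0, 0, 0]], [[-1, -16, 0], [0, 0, 0]], [[-2, -19, 0], [0, 0, 0]], [[-2, -21, 0], [0, 0, 0]], [[-2, -21, 0], [0, 0, 0]], [[-2, -21, 0], [0, 0, 0]]]'

```text
time_s: 11.5
tool_pos: [0.5778, 0.1069, 0.0772]
tool_rot: [179.4, 0.4, 174.2]
force: [0.8, 10.7, 15.3]
grip_width: 0.0114
```

```bash
python3 - <<'E' | tail -n +3
from m import *
from scipy.ndimage import map_coordinates as mc
print({k:np.round(env.get_obs()[k],4) for k in ['time_s','tool_pos','tool_rot','force','wrist_torque','grip_width']})
a=env.read_camera("top");b=env.read_camera("side");pickle.dump((a,b),open("s6.pkl","wb"))
for n,c in(("top",a),("side",b)):
  g=c["image"].astype(float).mean(2)
  for y in(.04,.02,0,-.02,-.04,-.06,-.066,-.072):
    z=.068 if y>-.05 else .064
    xs=np.arange(.096,.13,.002);P=np.array([px(c,W(q,(x,y,z))) for x in xs]);print(n,y,mc(g,[P[:,1],P[:,0]],order=1).round().astype(int).tolist())
im=np.hstack([cv2.resize(a["image"][160:220,235:275],None,fx=9,fy=9,interpolation=2),cv2.resize(b["image"][165:225,245:295],None,fx=9,fy=9,interpolation=2)]);im=im[:,:800]
cv2.imwrite("pics/p7.png",im[:,:,::-1])
E
```

```text
{'time_s': np.float64(11.5), 'tool_pos': array([0.5778, 0.1069, 0.0772]), 'tool_rot': array([179.3616,   0.4291, 174.2094]), 'force': array([ 0.7985, 10.6934, 15.2616]), 'wrist_torque': array([ 1.7946,  0.0432, -0.0947]), 'grip_width': np.float64(0.0114)}
top 0.04 [240, 246, 246, 246, 241, 222, 142, 51, 51, 53, 56, 56, 56, 55, 55, 55, 54]
top 0.02 [234, 242, 246, 246, 245, 238, 196, 175, 171, 205, 221, 221, 221, 221, 221, 222, 222]
top 0 [208, 214, 221, 228, 237, 229, 208, 173, 162, 172, 205, 223, 223, 223, 223, 223, 223]
top -0.02 [207, 207, 208, 208, 206, 196, 180, 159, 159, 159, 158, 158, 159, 159, 163, 173, 193]
top -0.04 [204, 203, 201, 199, 197, 195, 173, 159, 158, 159, 160, 158, 157, 157, 156, 156, 156]
top -0.06 [54, 54, 53, 53, 53, 58, 71, 92, 99, 62, 53, 53, 52, 52, 53, 52, 52]
top -0.066 [58, 54, 53, 54, 60, 73, 106, 119, 102, 72, 52, 52, 51, 50, 51, 51, 51]
top -0.072 [78, 70, 60, 55, 59, 98, 151, 197, 142, 91, 51, 52, 52, 52, 51, 51, 50]
side 0.04 [245, 246, 246, 247, 247, 246, 243, 232, 216, 185, 156, 131, 106, 82, 61, 46, 37]
side 0.02 [223, 236, 242, 245, 246, 246, 241, 234, 218, 194, 170, 146, 121, 95, 70, 52, 37]
side 0 [201, 205, 216, 227, 236, 242, 241, 237, 221, 204, 190, 177, 178, 181, 184, 187, 186]
side -0.02 [198, 197, 197, 196, 196, 193, 190, 185, 178, 173, 171, 172, 175, 179, 182, 185, 186]
side -0.04 [194, 194, 194, 194, 195, 193, 190, 185, 180, 177, 173, 175, 176, 180, 183, 184, 185]
side -0.06 [217, 215, 214, 215, 214, 211, 206, 200, 189, 178, 167, 158, 153, 151, 151, 151, 152]
side -0.066 [167, 164, 164, 166, 169, 173, 176, 180, 179, 171, 161, 148, 138, 128, 120, 115, 112]
side -0.072 [195, 193, 184, 174, 162, 156, 163, 174, 171, 168, 143, 116, 88, 62, 53, 45, 43]
```

View pics/p7.png

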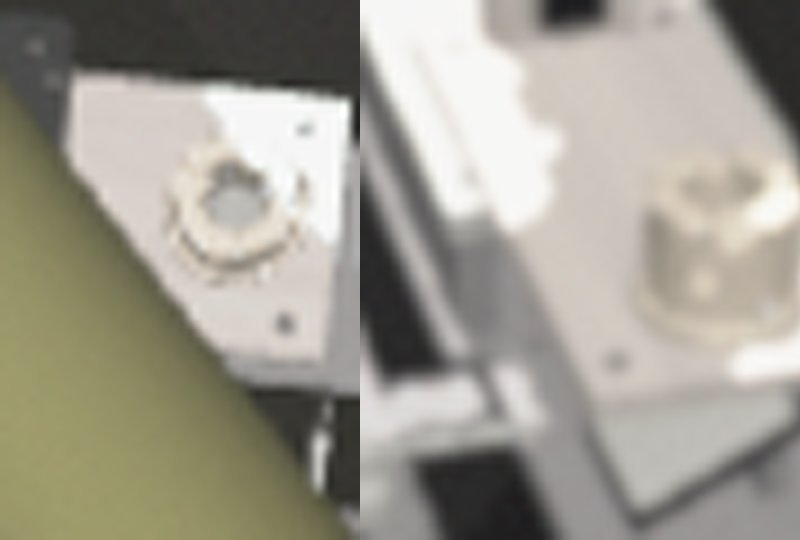

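Call:
apply_moves --targets '[[[0, -1, 0], [0, 0, 0]], [[0, -2, 0], [0, 0, 0]], [[0, -2, 0], [0, 0, 0]], [[0, -2, 0], [0, 0, 0]]]'

```text
time_s: 12.0
tool_pos: [0.5777, 0.1057, 0.0772]
tool_rot: [179.3, 0.4, 174.2]
force: [0.5, 11.5, 15.1]
grip_width: 0.0118
```

```bash
python3 - <<'E' | tail -n +3
from m import *
from scipy.ndimage import map_coordinates as mc
print({k:np.round(env.get_obs()[k],4) for k in ['time_s','tool_pos','tool_rot','force','grip_width']})
a=env.read_camera("top");b=env.read_camera("side");pickle.dump((a,b),open("s7.pkl","wb"))
for n,c in(("top",a),("side",b)):
  g=c["image"].astype(float).mean(2)
  for y in(.04,.042,.038,-.02,-.025,-.03,-.035,-.04):
    xs=np.arange(.096,.124,.0005);P=np.array([px(c,W(q,(x,y,.068))) for x in xs]);v=mc(g,[P[:,1],P[:,0]],order=1)
    h=(v[8:16].mean()+np.min(v[30:44]))/2;print(n,y,"edge",xs[np.argmax(v<h)]*1000)
  for y in np.arange(-.059,-.08,-.003):
    xs=np.arange(.102,.118,.0005);P=np.array([px(c,W(q,(x,y,.064))) for x in xs]);v=mc(g,[P[:,1],P[:,0]],order=1);w=v-v.min();print(n,"needle",y.round(3),(w@xs/w.sum()*1000).round(1),(xs[v.argmax()]*1000).round(1))
for t in("rotor","petri","vial","bronze_bushing"):
  for p in(a,b):
    for r in env.regions_of(p,t)[:2]: print(t,round(r["conf"],2),np.round(r["rect"]))
E
```

```text
{'time_s': np.float64(12.0), 'tool_pos': array([0.5777, 0.1057, 0.0772]), 'tool_rot': array([179.3089,   0.424 , 174.236 ]), 'force': array([ 0.511 , 11.496 , 15.1471]), 'grip_width': np.float64(0.0118)}
top 0.04 edge 109.00000000000001
top 0.042 edge 108.50000000000001
top 0.038 edge 109.00000000000001
top -0.02 edge 109.00000000000001
top -0.025 edge 109.00000000000001
top -0.03 edge 96.0
top -0.035 edge 96.0
top -0.04 edge 109.50000000000001
top needle -0.059 110.4 111.5
top needle -0.062 110.4 111.5
top needle -0.065 109.6 109.0
top needle -0.068 109.7 109.5
top needle -0.071 109.8 109.5
top needle -0.074 109.5 110.0
top needle -0.077 109.1 110.0
top needle -0.08 108.6 110.5
side 0.04 edge 114.50000000000001
side 0.042 edge 114.00000000000001
side 0.038 edge 114.50000000000001
side -0.02 edge 111.50000000000001
side -0.025 edge 112.00000000000001
side -0.03 edge 96.0
side -0.035 edge 97.0
side -0.04 edge 112.50000000000001
side needle -0.059 107.6 105.5
side needle -0.062 107.5 102.0
side needle -0.065 108.4 109.0
side needle -0.068 111.1 111.0
side needle -0.071 109.7 110.5
side needle -0.074 108.4 102.0
side needle -0.077 107.9 102.0
side needle -0.08 107.7 102.0
rotor 0.63 [256. 178. 268. 191.]
rotor 0.61 [231. 142. 243. 156.]
rotor 0.77 [276. 182. 296. 205.]
rotor 0.41 [309. 182. 319. 198.]
petri 0.53 [145. 233. 170. 252.]
petri 0.77 [176. 166. 196. 177.]
vial 0.5 [304. 278. 318. 305.]
bronze_bushing 0.47 [349. 231. 352. 239.]
bronze_bushing 0.61 [264. 312. 282. 332.]
```

Call:
apply_moves --targets '[[[0, -1, 0], [0, 0, 0]], [[0, -1, 0], [0, 0, 0]], [[0, -1, 0], [0, 0, 0]], [[0, -1, 0], [0, 0, 0]], [[0, -1, 0], [0, 0, 0]]]'

```text
time_s: 13.0
tool_pos: [0.5777, 0.1048, 0.0773]
tool_rot: [179.3, 0.4, 174.2]
force: [0.5, 11.3, 14.6]
grip_width: 0.0116
```

```bash
python3 - <<'E' | tail -n +3
from m import *
print({k:np.round(env.get_obs()[k],4) for k in ['time_s','tool_pos','tool_rot','force','grip_width','joint_velocities']})
a=env.read_camera("top");b=env.read_camera("side")
im=np.hstack([cv2.resize(a["image"][135:235,190:290],None,fx=4,fy=4,interpolation=2),cv2.resize(b["image"][130:230,200:300],None,fx=4,fy=4,interpolation=2)])
cv2.imwrite("pics/p8.png",im[:,:,::-1])
E
```

```text
{'time_s': np.float64(13.0), 'tool_pos': array([0.5777, 0.1048, 0.0773]), 'tool_rot': array([179.3032,   0.421 , 174.2468]), 'force': array([ 0.509 , 11.2646, 14.6192]), 'grip_width': np.float64(0.0116), 'joint_velocities': array([-0.0318,  0.0243, -0.0299, -0.1028, -0.0722, -0.0415,  0.01  ])}
```

View pics/p8.png

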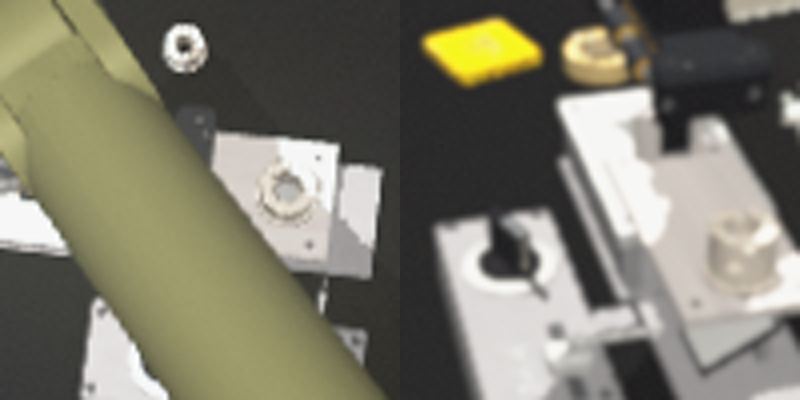

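The plate's outer edge in the top crop, (340,143)–(327,265), runs into the needle tip at (325,285). The rotor stands at (288,190) over the mirror, the knob's nose meets the tooth at (540,285), and the tab is gripped. Handing in.

```bash
python3 -c "
from cell import env
print(env.sign_off())"
```

```text
the job is handed in; nothing more can be done
None
```

The job is handed in at about 13 s on the robot's clock. The knob is set to the tooth, and the plate has been slid out to the needle and is still held by its tab.

- **Knob:** I turned it counter-clockwise from about −0.90 to +0.34 rad. It was left at a world direction of −76.7°. The cameras put the tooth between −76.2° and −77.3°, so they agree to about 1°.
- **Plate:** I gripped the tab and slid the plate about 90 mm along the stage without lifting it, straightening its roughly 1.6° skew on the way. It ends held with about 15 N of downward push, and the tool height has stayed within 0.3 mm since the grip.
- **Outer edge against the needle:** The last numeric check, before a final nudge of 0.9 mm, did not quite agree between methods:
    - The top camera had the edge about 1 mm short of the needle.
    - The arm's own position had it about 0.4 mm short.
    - The side camera, which was blurred, had it between level and 1 mm past.

  In the final picture edge and needle look level. I expect it is within about 1 mm.
- **Rotor and bystanders:** In the final picture the rotor stands over the mirror. The petri dish, vial and bushing were still found where they started, though one of the two cameras missed the vial. The tool tilted about 0.7° under the sliding friction, and I saw no sign of the plate tilting.

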